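# Load the board test jig and engage its two-stage lever

## Task

Push the board carriage of the test jig all the way in under the bridge, and then push the jig's side lever past its half-way detent to its far stop, so that the probes engage. Only push with the fingertips: pick nothing up, do not shove the jig itself along the bench, and leave the other things lying around it where they are.

Things in the scene. Friction and masses are not known exactly. Their poses are not given: they have to be found in the camera images.
- jig: Board test jig, loose on rubber feet, about 3.6 kg; a push over about 15 N may slide it. Base plate 200 x 250 mm (x, y), top at 24 mm. Origin under its centre at bench height, z up; carriage and lever are both pushed along its +x (roughly away from the robot). Bridge over the carriage: x 28 to 72, y -76 to 76 mm, up to 88 mm high. Connector housing: x 10 to 80, y 88 to 120, 46 mm high.
- carriage (a joint): Travel of the board carriage along the jig's +x, in m: starts at 0 to 0.02, 0.06 is fully in against its stop. About 2 N of friction; it stays where it is left.
- push_plate (a point): Middle of the top edge of the near (-x) face of the carriage's upright black push plate: 80 mm wide (jig y), 10 mm thick, top 73 mm above the bench, bed top at 33 mm. In the jig's frame: y = 0, x = -100 mm plus the carriage travel. Behind it the carriage carries a green circuit board between two low rails.
- lever (a joint): Travel of the lever along the jig's +x, in m: 0 start, 0.028 half-way detent, 0.056 far stop. A sprung roller rides over two ridges: each step needs a push that grows from about 5.5 N at its beginning to 7.5 N at its crest (at 0.014 and 0.042). Let go beyond a crest, the lever snaps on to the next resting place and stays; let go before it, it springs back.
- lever_top (a point): Centre of the top of the lever's black grip: a block 14 mm (jig x) x 34 mm (jig y) x 26 mm high, top 80 mm above the bench, on a steel slide over a straight detent track along the right-hand (-y) side of the base plate. In the jig's frame: y = -100 mm, x = -45 mm plus the lever travel. Its near face is 7 mm before this point along jig x.
- frame: Bystander: removed mechanism frame, black plastic with a steel cross plate, 80 x 104 x 29 mm, loose, 0.22 kg. Origin under its centre.
- drum: Bystander: stepped aluminium drum, 60 mm across, 36 mm high, standing loose, 0.18 kg. Origin under its centre.
- dropper: Bystander: small white dropper bottle, 32 mm across, 75 mm high, standing loose, 0.06 kg. Origin under its centre.

How it is judged:
By the outcome, as a careful person would: the job done as asked, in the order asked, and still so for the second after the job is handed in, with the robot touching nothing.
It also fails if it takes over 48 s, if anything falls off the work surface, if the arm or the gripper's body presses on something with over 40 N, if the wrist force passes 120 N, or if a joint passes its speed limit or range.

## Robot

A 6-joint arm with a two-finger parallel gripper is mounted at the origin on the work surface. World frame = base frame: x ahead of the robot, y to its left, z up, the work surface at z = 0. Lengths are in mm, angles in rad, forces in N, time in s.
With the tool pointing down it reaches from about 250 to 800 mm from the base axis. Payload 8.5 kg.
Tool frame: the origin (TCP) lies at the very end of the fingers, on their centre line; the grasp point (between the pads) lies 19 mm behind it (ctrl.grasp_offset is the distance from the TCP to the grasp point, in mm); z points along the fingers, y is the direction in which the jaws open and shut (so a half turn about z gives the same grasp; the last joint's range is limited). The gripper opens to 85 mm and grips with 20 to 120 N. Pads are 22 mm wide; open, the fingers measure 114 mm over their backs; the gripper's body (76 mm by 85 mm) begins 54 mm behind the grasp point. The pads swing forward as they close: fully open they stand 13 mm farther back than shut.
Start: joints at [1.289, 0.238, -0.013, 1.319, 0, 1.571], TCP at [145.981, 504.25, 231.276] pointing down, gripper open.
Joint ranges: [-2.66, 2.66], [-1.03, 1.9], [-1.14, 1.46], [-1.82, 2.27], [-1.45, 1.34], [-3.14, 3.14]. Speed limits (rad/s): [2.22, 2.22, 2.79, 3.14, 3.14, 3.14].

## Interface

Orientations are given as a rotation vector (axis times angle).
In Python, from rig import sensors, optics, ctrl gives the robot as it stands.
- The arm moves only by the shell command python3 -m creep 'ROWS' [FORCE]. ROWS is JSON, a list of rows, each an object with "linear": the shift along the world's x, y, z in units of 40 mm (1.0 is 40 mm), a list of three; "twist": the turn, a rotation vector about the world's x, y, z in units of 8 degrees (1.0 is 8 degrees), a list of three; "hand": the closure in counts, from 0 (fully open) to 255 (shut). A call has 1 to 20 rows; each row shifts and turns the commanded pose from where the row before left it; what a row does not reach is not made up. A row lasts 1/10 s, in which the tool goes at most 50 mm and 8.59 degrees, less where a joint would pass 70% of its speed; a pose out of reach is approached as far as the arm can. A call is refused whole if a number of a shift passes 1 or a number of a turn 1, either way. A call with a gripper value outside its range is refused whole. The fingers move at their own pace and stop on an object; FORCE is the grip in N (left out, the last holds). Time passes only in rows, so rows that do not move let the fingers close. It gives the time, the measured TCP pose, the force and the opening at its end, in the units of the state.
- sensors.state(): the state, without advancing time (a new reading comes with each control period).
- optics.capture(name): name is "scene" or "top"; returns (picture, depth): 400x640x3 uint8, blue, green, red; 400x640 float32, mm along the optical axis (not along the pixel's ray), 0 where there is no reading.
- optics.camera_model(name): a dict with "fx", "fy", "cx", "cy" (pixels), "pose" (4x4, takes a point from camera to world coordinates). Camera axes: x right, y up, looking along -z (the intrinsics and any distortion apply to the point x, -y, -z); pixel columns grow to the right and rows downward; lengths in mm; the calibration is good to about 2 mm. A picture is of the moment at which its call begins. camera_model takes no time and is no camera call.
- ctrl.hand_in(): hands the job in, once; it reports no verdict.
The state is a dict: "time": time; "qpos": joint angles; "qvel": joint speeds; "joint_efforts": joint torques, N m; "ee_pos": TCP position; "orientation": TCP orientation; "force": force on the tool from outside, world axes, zero at the start; "moment": the same for the moment, N m; "grip_width": finger opening in mm.
Only numpy, scipy, OpenCV 4.12 (cv2) and the standard library are available. Lean on these libraries where they do the work, as an engineer would, in place of code of your own. Each camera call takes 0.05 s, during which the arm holds its last target.

## Working session

There is one attempt and no reset: what is moved stays moved. The work goes in short steps, Python scripts to look and compute and a shell command to move; the robot and the scene stay as the last step left them, time stands still between calls to the robot, and variables do not carry over. Pictures are saved under pics/ and viewed, and the job is handed in when it is done.

```bash
ls; mkdir -p pics; python3 - <<'E'
from rig import sensors, optics, ctrl
import cv2, numpy as np
s=sensors.state(); print(s)
for n in ("scene","top"):
    p,d=optics.capture(n); cv2.imwrite(f"pics/{n}0.png",p); np.save(f"pics/{n}0.npy",d)
    print(n,optics.camera_model(n))
E
```

```text
pics
{'time': 0.0, 'qpos': array([ 1.28901630e+00,  2.38794734e-01, -1.42721622e-02,  1.31919672e+00,
        1.77407643e-05,  1.57083519e+00]), 'qvel': array([-2.39674996e-04, -1.92145758e-05,  1.17225345e-03, -4.47281295e-04,
        1.59092191e-03,  3.54513973e-04]), 'joint_efforts': array([-1.88709317e-03, -5.38785768e+01,  3.46440232e+01,  1.83775096e-02,
       -3.44686559e-04, -2.72578086e-05]), 'ee_pos': array([145.86166427, 503.88993562, 230.6633346 ]), 'orientation': array([-4.41185091e-01, -3.11023314e+00,  2.27791145e-03]), 'force': array([0.01916948, 0.16315981, 0.00035967]), 'moment': array([-0.00221662, -0.03938386,  0.0043323 ]), 'grip_width': 85.2312348444681}
scene {'fx': 510.7911199141546, 'fy': 510.7911199141546, 'cx': 315.8883042997821, 'cy': 203.64988807556603, 'pose': array([[-1.46579164e-01, -5.18514523e-01,  8.42411561e-01,
         1.43856244e+03],
       [ 9.88879719e-01, -9.84419858e-02,  1.11472310e-01,
         1.50224462e+02],
       [ 2.51286550e-02,  8.49383226e-01,  5.27178040e-01,
         5.69251924e+02],
       [ 0.00000000e+00,  0.00000000e+00,  0.00000000e+00,
         1.00000000e+00]])}
top {'fx': 442.0746213140039, 'fy': 442.0746213140039, 'cx': 321.22431571485333, 'cy': 192.87101310304993, 'pose': array([[-1.05811640e-02,  9.87429080e-01, -1.57708118e-01,
         5.14114777e+02],
       [-9.99910563e-01, -1.17385035e-02, -6.40881459e-03,
         3.20852216e+01],
       [-8.17950720e-03,  1.57626200e-01,  9.87464975e-01,
         9.16596507e+02],
       [ 0.00000000e+00,  0.00000000e+00,  0.00000000e+00,
         1.00000000e+00]])}
```

View pics/top0.png

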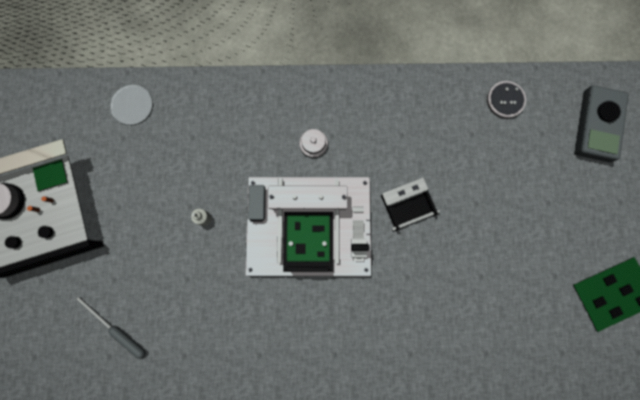

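View pics/scene0.png

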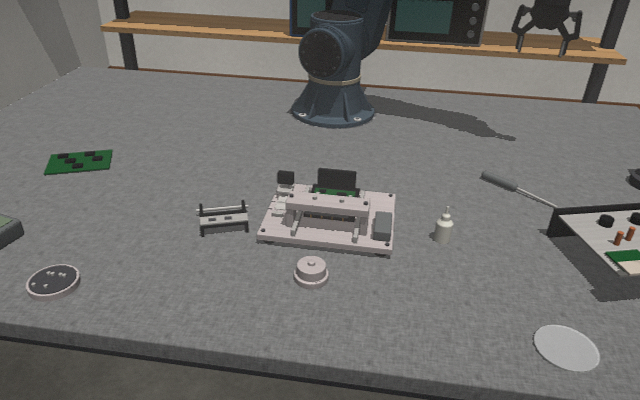

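The top view shows the jig at about (308,227), with its lever on the right at (360,248), the frame at (410,203), the drum at (313,142) and the dropper at (200,216). I'll enlarge this area to measure it.

```bash
python3 - <<'E'
import cv2
p=cv2.imread("pics/top0.png")
c=p[165:290,235:395]; cv2.imwrite("pics/top0c.png",cv2.resize(c,None,fx=5,fy=4.8 and 5,interpolation=cv2.INTER_CUBIC)[:600])
p=cv2.imread("pics/scene0.png")
c=p[155:275,240:410]; cv2.imwrite("pics/scene0c.png",cv2.resize(c,None,fx=4.5,fy=4.5,interpolation=cv2.INTER_CUBIC))
E
```

```text
(no output)
```

View pics/top0c.png

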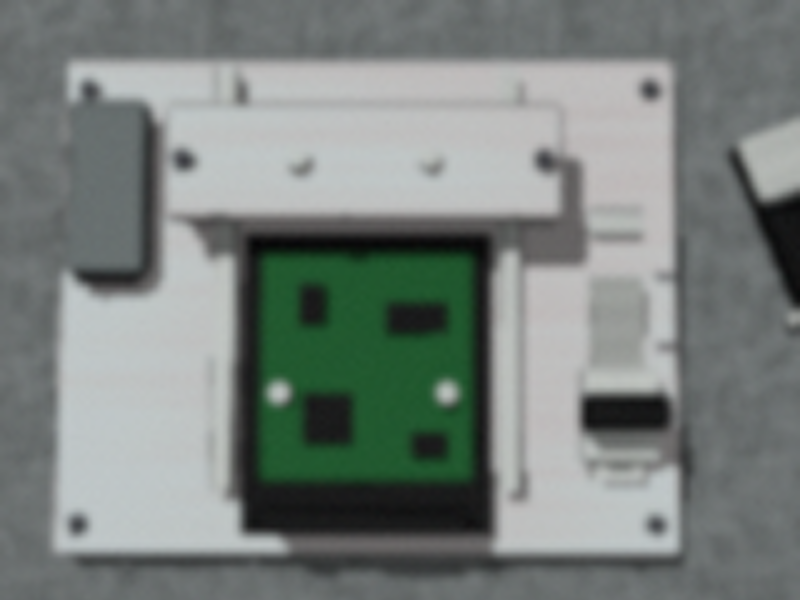

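View pics/scene0c.png

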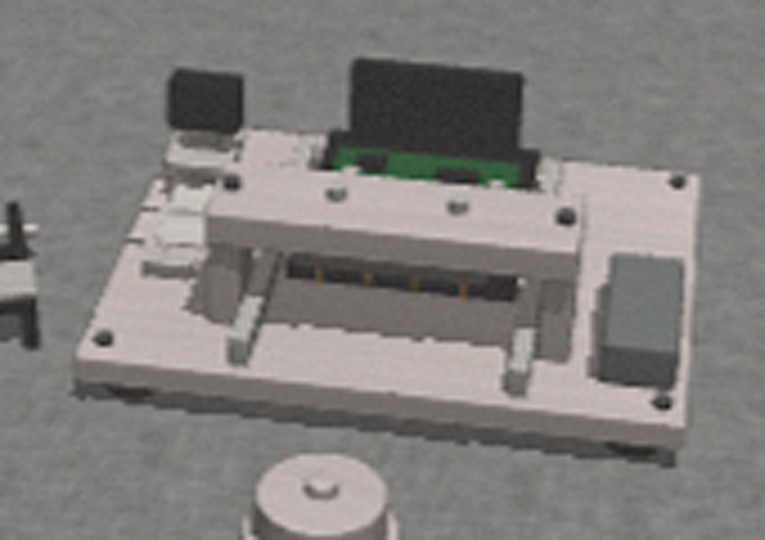

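```bash
cat > h.py <<'E'
import numpy as np
from rig import optics
def ray(n,u,v,z):
    m=optics.camera_model(n); P=m["pose"]
    d=P[:3,:3]@np.array([(u-m["cx"])/m["fx"],-(v-m["cy"])/m["fy"],-1.0]); o=P[:3,3]
    return o+d*(z-o[2])/d[2]
def proj(n,p):
    m=optics.camera_model(n); P=m["pose"]; c=P[:3,:3].T@(np.asarray(p,float)-P[:3,3])
    return np.array([m["cx"]+m["fx"]*c[0]/-c[2], m["cy"]-m["fy"]*c[1]/-c[2]])
E
python3 - <<'E'
from h import *
cr=lambda x,y:(235+(x-2)/5,165+(y-2)/5)
C={k:ray("top",*cr(*v),24) for k,v in dict(fl=(66,61),fr=(673,61),nl=(53,554),nr=(682,553)).items()}
for k in C: print(k,C[k].round(1))
L=C
print("sizes",np.linalg.norm(L['fl']-L['fr']),np.linalg.norm(L['nl']-L['nr']),np.linalg.norm(L['fl']-L['nl']),np.linalg.norm(L['fr']-L['nr']))
# fit pose
J=np.array([[100,125],[100,-125],[-100,125],[-100,-125]]);W=np.array([C[k][:2] for k in('fl','fr','nl','nr')])
a=J-J.mean(0);b=W-W.mean(0)
th=np.arctan2((a[:,0]*b[:,1]-a[:,1]*b[:,0]).sum(),(a*b).sum());c=W.mean(0);print("jig",c,np.degrees(th))
R=np.array([[np.cos(th),-np.sin(th)],[np.sin(th),np.cos(th)]])
inv=lambda p:R.T@(p[:2]-c)
print("lever", inv(ray("top",*cr(583,395),80)),inv(ray("top",*cr(670,430),80)))
print("plate", inv(ray("top",*cr(243,531),73)),inv(ray("top",*cr(490,531),73)), inv(ray("top",*cr(366,485),73)))
print("scene lever",[inv(ray("scene",240+x/4.5,155+y/4.5,80)).round(1) for x,y in((170,70),(243,74))])
print("scene plate",[inv(ray("scene",240+x/4.5,155+y/4.5,73)).round(1) for x,y in((352,60),(523,73))])
print("scene base",[inv(ray("scene",240+x/4.5,155+y/4.5,24)).round(1) for x,y in((78,365),(686,427),(700,178))])
d=np.load("pics/top0.npy"); ds=np.load("pics/scene0.npy")
# depth -> world cloud of top
m=optics.camera_model("top")
v,u=np.mgrid[:400,:640]; 
def cloud(n,d):
    m=optics.camera_model(n);P=m["pose"];q=np.stack([(u-m["cx"])/m["fx"]*d,-(v-m["cy"])/m["fy"]*d,-d],-1)
    return q@P[:3,:3].T+P[:3,3]
for n,dd in(("top",d),("scene",ds)):
    w=cloud(n,dd); j=(w[...,:2]-c)@R; z=w[...,2]
    for nm,mk in (("lever",(z>70)&(z<90)&(abs(j[...,1]+100)<30)&(j[...,0]<0)&(j[...,0]>-100)),("plate",(z>60)&(z<85)&(abs(j[...,1])<60)&(j[...,0]<0)&(j[...,0]>-110))):
        mk&=dd>0
        print(n,nm,mk.sum(),j[mk].min(0).round(1) if mk.any() else'',j[mk].max(0).round(1) if mk.any() else'',z[mk].max() if mk.any() else '')
E
```

```text
fl [692.  188.7  24. ]
fr [688.9 -61.1  24. ]
nl [492.3 190.8  24. ]
nr [490.1 -59.1  24. ]
sizes 249.80903017917947 249.9199141091482 199.68921511529595 198.842600270538
jig [590.83384284  64.83937592] -0.5906506886240788
lever [-39.54296349 -83.09465491] [ -52.62043261 -115.57173234]
plate [-90.02981927  44.88336967] [-90.04286534 -48.01714609] [-72.94491508  -1.3225745 ]
scene lever [array([ -44. , -112.9]), array([-46.9, -80.1])]
scene plate [array([-83.2, -36. ]), array([-86.6,  42.8])]
scene base [array([ 108.9, -117.6]), array([103.9, 127.9]), array([-92. , 128.4])]
top lever 143 [ -51.5 -116.8] [-38.3 -83.1] 83.41996544835251
top plate 254 [-90.5 -39.4] [-81.1  40. ] 77.34961339936604
scene lever 114 [ -50.  -114.1] [-34.1 -81.2] 82.40513290554048
scene plate 272 [-90.7 -38.3] [-77.1  41.4] 74.96550265130082
```

Jig at about (590.8, 64.8) with yaw -0.6°. The plate's near face is at jig x ≈ -90, so travel is about 10 mm, and the lever is at its start. I'll close the fingers and move to a point in front of the plate.

```bash
python3 -m creep '[{"linear":[0.67,-1,0],"twist":[0,0,0.485],"hand":255},{"linear":[0.67,-1,0],"twist":[0,0,0.485],"hand":255},{"linear":[0.67,-1,0],"twist":[0,0,0.485],"hand":255},{"linear":[0.67,-1,0],"twist":[0,0,0.485],"hand":255},{"linear":[0.67,-1,0],"twist":[0,0,0],"hand":255},{"linear":[0.67,-1,0],"twist":[0,0,0],"hand":255},{"linear":[0.67,-1,0],"twist":[0,0,0],"hand":255},{"linear":[0.67,-1,0],"twist":[0,0,0],"hand":255},{"linear":[0.67,-1,0],"twist":[0,0,0],"hand":255},{"linear":[0.67,-1,0],"twist":[0,0,0],"hand":255},{"linear":[0.67,-1,0],"twist":[0,0,0],"hand":255},{"linear":[0,0,0],"twist":[0,0,0],"hand":255},{"linear":[0,0,0],"twist":[0,0,0],"hand":255}]'
```

```text
time: 1.4
ee_pos: [440.9, 63.1, 230.8]
orientation: [-0.022, -3.14, 0.0]
force: [-0.3, -0.3, 0.6]
grip_width: 0.1
```

```bash
python3 -m creep '[{"linear":[0.1,0.07,-0.9],"twist":[0,0,0],"hand":255},{"linear":[0,0,-0.9],"twist":[0,0,0],"hand":255},{"linear":[0,0,-0.9],"twist":[0,0,0],"hand":255},{"linear":[0,0,-0.9],"twist":[0,0,0],"hand":255},{"linear":[0,0,-0.9],"twist":[0,0,0],"hand":255},{"linear":[0,0,0],"twist":[0,0,0],"hand":255},{"linear":[0,0,0],"twist":[0,0,0],"hand":255}]'; python3 - <<'E'
from rig import optics
import cv2
p,d=optics.capture("scene"); c=p[100:280,220:440]; cv2.imwrite("pics/s1.png",cv2.resize(c,None,fx=3.3,fy=3.3,interpolation=cv2.INTER_CUBIC))
E
```

```text
time: 2.1
ee_pos: [444.1, 67.9, 51.7]
orientation: [-0.015, -3.14, 0.0]
force: [-0.1, 0.3, -0.5]
grip_width: -0.1
```

View pics/s1.png

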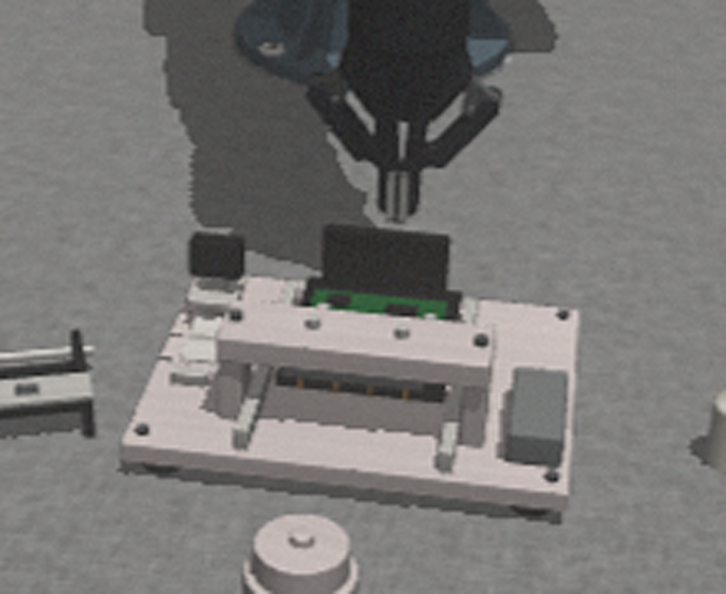

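The shut fingertips (398,215) stand just in front of the middle of the black plate (385,260). Now I'll push, slowing down towards the end.

```bash
python3 -m creep '[{"linear":[0.3,0,0],"twist":[0,0,0],"hand":255},{"linear":[0.3,0,0],"twist":[0,0,0],"hand":255},{"linear":[0.2,0,0],"twist":[0,0,0],"hand":255},{"linear":[0.15,0,0],"twist":[0,0,0],"hand":255},{"linear":[0.1,0,0],"twist":[0,0,0],"hand":255},{"linear":[0.1,0,0],"twist":[0,0,0],"hand":255},{"linear":[0.1,0,0],"twist":[0,0,0],"hand":255},{"linear":[0.1,0,0],"twist":[0,0,0],"hand":255},{"linear":[0.1,0,0],"twist":[0,0,0],"hand":255}]'
python3 -m creep '[{"linear":[0.1,-0.01,0],"twist":[0,0,0],"hand":255},{"linear":[0.1,0,0],"twist":[0,0,0],"hand":255},{"linear":[0.1,0,0],"twist":[0,0,0],"hand":255},{"linear":[0.1,0,0],"twist":[0,0,0],"hand":255},{"linear":[0.1,0,0],"twist":[0,0,0],"hand":255},{"linear":[0.1,0,0],"twist":[0,0,0],"hand":255}]'
```

```text
time: 3.05
ee_pos: [502.5, 66.8, 51.1]
orientation: [-0.017, -3.141, 0.001]
force: [-3.6, -1.5, -0.7]
grip_width: -0.0
time: 3.65
ee_pos: [527.0, 66.6, 51.2]
orientation: [-0.017, -3.141, 0.0]
force: [-2.4, -1.7, -1.0]
grip_width: -0.0
```

```bash
python3 -m creep '[{"linear":[0.1,0,0],"twist":[0,0,0],"hand":255},{"linear":[0.06,0,0],"twist":[0,0,0],"hand":255},{"linear":[0.04,0,0],"twist":[0,0,0],"hand":255},{"linear":[0.03,0,0],"twist":[0,0,0],"hand":255}]'
python3 -m creep '[{"linear":[0.03,0,0],"twist":[0,0,0],"hand":255},{"linear":[0.03,0,0],"twist":[0,0,0],"hand":255}]'
```

```text
time: 4.05
ee_pos: [536.2, 66.6, 51.3]
orientation: [0.017, 3.141, -0.0]
force: [-1.7, -1.6, -0.9]
grip_width: 0.1
time: 4.25
ee_pos: [538.4, 66.6, 51.3]
orientation: [0.017, 3.142, -0.0]
force: [-1.5, -1.3, -0.7]
grip_width: -0.1
```

```bash
for i in 1 2 3; do python3 -m creep '[{"linear":[0.03,0,0],"twist":[0,0,0],"hand":255}]' | grep -E "ee_pos|force"; done
```

```text
ee_pos: [539.6, 66.6, 51.3]
force: [-1.0, -1.4, -1.0]
ee_pos: [540.6, 66.6, 51.3]
force: [-8.0, -1.2, 5.1]
ee_pos: [540.6, 66.6, 51.3]
force: [-11.7, -0.5, 8.1]
```

It's against the stop: the force stepped up to 12 N at 540.6 mm, where I predicted about 540. Next I'll back off and check.

```bash
python3 -m creep '[{"linear":[-0.1,0,0],"twist":[0,0,0],"hand":255},{"linear":[-0.3,0,0],"twist":[0,0,0],"hand":255},{"linear":[-0.7,0,0],"twist":[0,0,0],"hand":255},{"linear":[-1,0,0.5],"twist":[0,0,0],"hand":255},{"linear":[-0.8,0,0.8],"twist":[0,0,0],"hand":255},{"linear":[-0.8,0,0.8],"twist":[0,0,0],"hand":255},{"linear":[-0.8,0,0],"twist":[0,0,0],"hand":255},{"linear":[0,0,0],"twist":[0,0,0],"hand":255}]'
python3 - <<'E'
from rig import optics
import cv2,numpy as np
for n,(a,b,c_,d_) in {"top":(165,290,235,395),"scene":(135,275,225,410)}.items():
    p,d=optics.capture(n); np.save(f"pics/{n}2.npy",d); cv2.imwrite(f"pics/{n}2f.png",p)
    c=p[a:b,c_:d_]; k=5 if n=="top" else 4; cv2.imwrite(f"pics/{n}2.png",cv2.resize(c,None,fx=k,fy=k,interpolation=cv2.INTER_CUBIC)[:600])
E
```

```text
time: 5.35
ee_pos: [358.4, 66.5, 136.0]
orientation: [0.016, 3.141, 0.001]
force: [0.1, -0.4, 0.3]
grip_width: -0.1
```

View pics/top2.png

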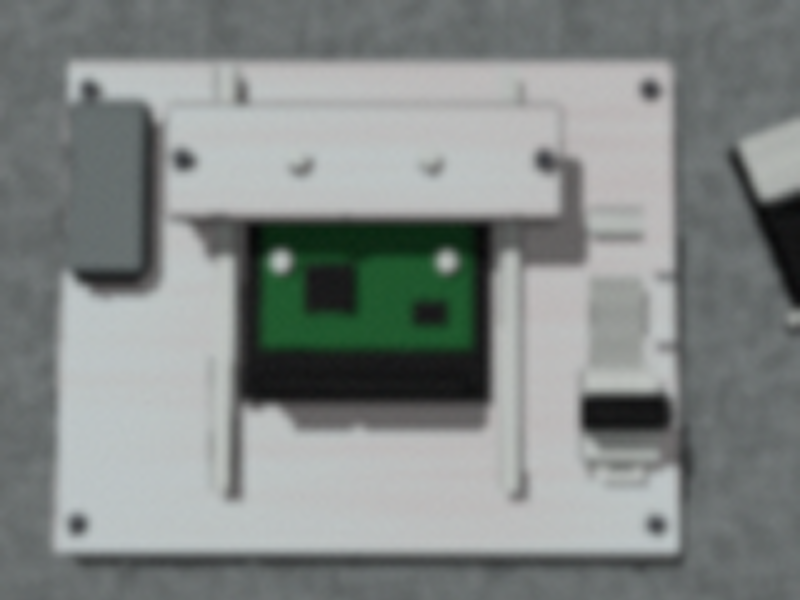

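View pics/scene2.png

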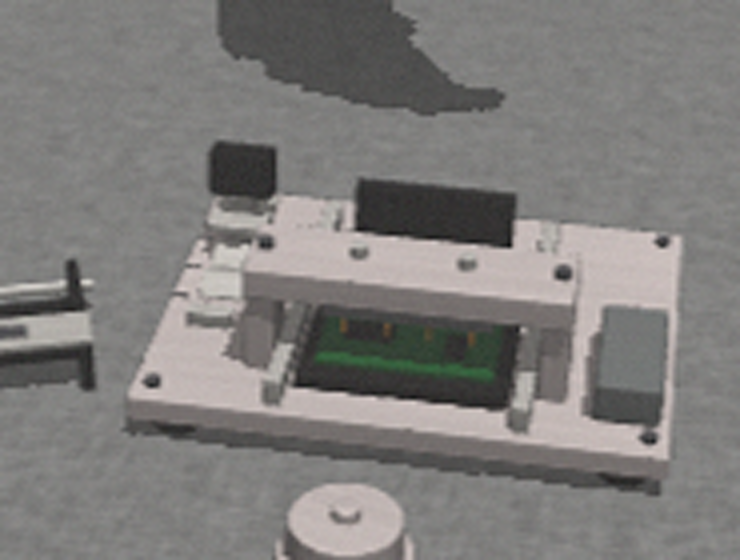

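The carriage is fully in: its near edge moved from row 531 to row 400 in the crop, i.e. jig x ≈ -40. The jig's corners haven't moved. Next is the lever.

```bash
python3 -m creep '[{"linear":[0.8,-0.63,0],"twist":[0,0,0],"hand":255},{"linear":[0.8,-0.63,0],"twist":[0,0,0],"hand":255},{"linear":[0.8,-0.63,0],"twist":[0,0,0],"hand":255},{"linear":[0.8,-0.63,0],"twist":[0,0,0],"hand":255},{"linear":[0,0,0],"twist":[0,0,0],"hand":255},{"linear":[0,0,-0.9],"twist":[0,0,0],"hand":255},{"linear":[0,0,-0.9],"twist":[0,0,0],"hand":255},{"linear":[0,0,0],"twist":[0,0,0],"hand":255},{"linear":[0,0,0],"twist":[0,0,0],"hand":255}]'; python3 - <<'E'
from rig import optics
import cv2
p,d=optics.capture("scene"); c=p[100:280,190:410]; cv2.imwrite("pics/s3.png",cv2.resize(c,None,fx=3.3,fy=3.3,interpolation=cv2.INTER_CUBIC))
E
```

```text
time: 6.35
ee_pos: [489.9, -34.1, 63.1]
orientation: [-0.017, -3.14, -0.0]
force: [-0.5, -0.4, -0.0]
grip_width: -0.0
```

View pics/s3.png

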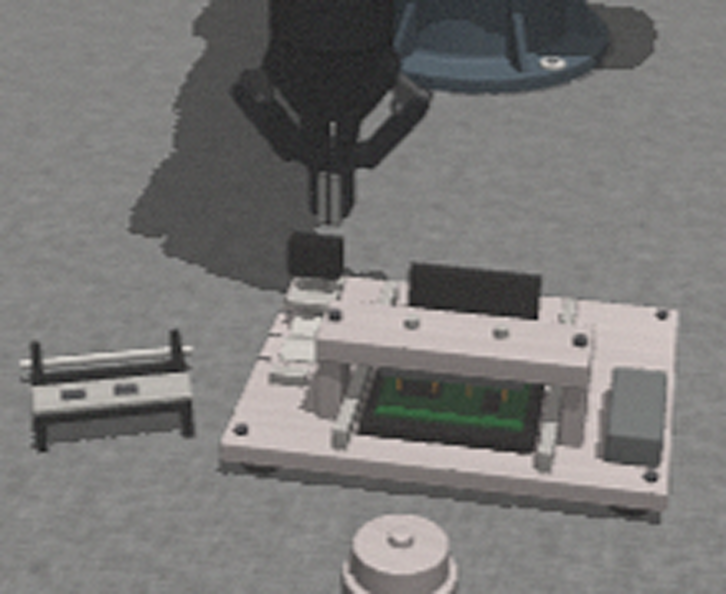

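The fingertips (330,220) stand just in front of the lever grip (317,255), aligned as they were for the plate. I'll push gently.

```bash
python3 -m creep '[{"linear":[0.25,0,0],"twist":[0,0,0],"hand":255},{"linear":[0.25,0,0],"twist":[0,0,0],"hand":255},{"linear":[0.2,0,0],"twist":[0,0,0],"hand":255},{"linear":[0.1,0,0],"twist":[0,0,0],"hand":255},{"linear":[0.06,0,0],"twist":[0,0,0],"hand":255},{"linear":[0.05,0,0],"twist":[0,0,0],"hand":255}]'
python3 -m creep '[{"linear":[0.05,0,0],"twist":[0,0,0],"hand":255},{"linear":[0.05,0,0],"twist":[0,0,0],"hand":255},{"linear":[0.05,0,0],"twist":[0,0,0],"hand":255}]'
python3 -m creep '[{"linear":[0.05,0,0],"twist":[0,0,0],"hand":255},{"linear":[0.05,0,0],"twist":[0,0,0],"hand":255},{"linear":[0.05,0,0],"twist":[0,0,0],"hand":255}]'
```

```text
time: 7.0
ee_pos: [526.4, -34.1, 63.2]
orientation: [-0.017, -3.141, 0.0]
force: [0.7, -0.5, -0.1]
grip_width: -0.1
time: 7.3
ee_pos: [530.2, -34.1, 63.0]
orientation: [-0.017, -3.138, 0.0]
force: [-8.6, -0.3, 5.7]
grip_width: 0.0
time: 7.6
ee_pos: [535.9, -34.2, 63.0]
orientation: [-0.017, -3.137, 0.0]
force: [-8.4, 0.2, 6.8]
grip_width: -0.2
```

```bash

python3 -m creep '[{"linear":[0.05,0,0],"twist":[0,0,0],"hand":255},{"linear":[0.05,0,0],"twist":[0,0,0],"hand":255},{"linear":[0.05,0,0],"twist":[0,0,0],"hand":255}]' | grep -E "ee|force"
python3 -m creep '[{"linear":[0.05,0,0],"twist":[0,0,0],"hand":255},{"linear":[0.05,0,0],"twist":[0,0,0],"hand":255},{"linear":[0.05,0,0],"twist":[0,0,0],"hand":255}]'| grep -E "ee|force"
python3 -m creep '[{"linear":[0.05,0,0],"twist":[0,0,0],"hand":255},{"linear":[0.05,0,0],"twist":[0,0,0],"hand":255},{"linear":[0.05,0,0],"twist":[0,0,0],"hand":255}]'| grep -E "ee|force"
python3 -m creep '[{"linear":[0.05,0,0],"twist":[0,0,0],"hand":255},{"linear":[0.05,0,0],"twist":[0,0,0],"hand":255},{"linear":[0.05,0,0],"twist":[0,0,0],"hand":255}]'| grep -E "ee|force"
```

```text
ee_pos: [543.0, -34.2, 63.1]
force: [-0.5, 0.5, -0.2]
ee_pos: [550.8, -34.1, 63.3]
force: [-0.1, -0.1, 0.3]
ee_pos: [555.9, -34.1, 63.2]
force: [-6.6, 0.2, 4.2]
ee_pos: [560.4, -34.2, 63.1]
force: [-7.9, -0.4, 6.4]
```

```bash

python3 -m creep '[{"linear":[0.05,0,0],"twist":[0,0,0],"hand":255},{"linear":[0.05,0,0],"twist":[0,0,0],"hand":255},{"linear":[0.05,0,0],"twist":[0,0,0],"hand":255}]' | grep -E "ee|force"
python3 -m creep '[{"linear":[0.05,0,0],"twist":[0,0,0],"hand":255},{"linear":[0.05,0,0],"twist":[0,0,0],"hand":255},{"linear":[0.05,0,0],"twist":[0,0,0],"hand":255}]'| grep -E "ee|force"
python3 -m creep '[{"linear":[0.05,0,0],"twist":[0,0,0],"hand":255},{"linear":[0.05,0,0],"twist":[0,0,0],"hand":255},{"linear":[0.04,0,0],"twist":[0,0,0],"hand":255}]'| grep -E "ee|force"
```

```text
ee_pos: [566.1, -34.2, 63.1]
force: [-9.3, -0.6, 7.2]
ee_pos: [574.8, -34.2, 63.3]
force: [-0.2, 0.1, -0.4]
ee_pos: [580.4, -34.1, 63.3]
force: [0.2, -0.0, 0.6]
```

The lever has snapped over the second crest. I'll touch it lightly to confirm it is at the stop.

```bash
for i in 1 2 3; do python3 -m creep '[{"linear":[0.03,0,0],"twist":[0,0,0],"hand":255}]' | grep -E "ee_pos|force"; done
```

```text
ee_pos: [581.4, -34.1, 63.2]
force: [-0.5, -0.5, 0.5]
ee_pos: [582.5, -34.1, 63.3]
force: [0.6, -0.6, 0.9]
ee_pos: [583.6, -34.1, 63.2]
force: [-3.1, 0.1, 1.6]
```

Contact is at about 583.5, the predicted far stop. Now I'll retreat and check.

```bash
python3 -m creep '[{"linear":[-0.1,0,0],"twist":[0,0,0],"hand":255},{"linear":[-0.3,0,0],"twist":[0,0,0],"hand":255},{"linear":[-0.7,0,0],"twist":[0,0,0],"hand":255},{"linear":[-0.9,0,0.3],"twist":[0,0,0],"hand":255},{"linear":[-0.8,0,0.8],"twist":[0,0,0],"hand":255},{"linear":[-0.8,0,0.8],"twist":[0,0,0],"hand":255},{"linear":[-0.8,0,0.6],"twist":[0,0,0],"hand":255},{"linear":[-0.8,0,0],"twist":[0,0,0],"hand":255},{"linear":[-0.8,0,0],"twist":[0,0,0],"hand":255},{"linear":[0,0,0],"twist":[0,0,0],"hand":255},{"linear":[0,0,0],"twist":[0,0,0],"hand":255}]'
python3 - <<'E'
from rig import optics
import cv2,numpy as np
from h import *
for n,(a,b,c_,d_) in {"top":(165,290,235,395),"scene":(135,275,225,410)}.items():
    p,d=optics.capture(n); cv2.imwrite(f"pics/{n}4f.png",p)
    c=p[a:b,c_:d_]; k=5 if n=="top" else 4; cv2.imwrite(f"pics/{n}4.png",cv2.resize(c,None,fx=k,fy=k,interpolation=cv2.INTER_CUBIC)[:600])
    q=cv2.imread(f"pics/{n}0.png"); df=cv2.absdiff(p,q).max(2); cv2.imwrite(f"pics/{n}diff.png",np.clip(df.astype(int)*4,0,255).astype(np.uint8))
E
```

```text
time: 11.1
ee_pos: [343.6, -34.2, 163.7]
orientation: [0.017, 3.14, -0.0]
force: [0.5, -0.1, -0.2]
grip_width: 0.2
```

View pics/top4.png

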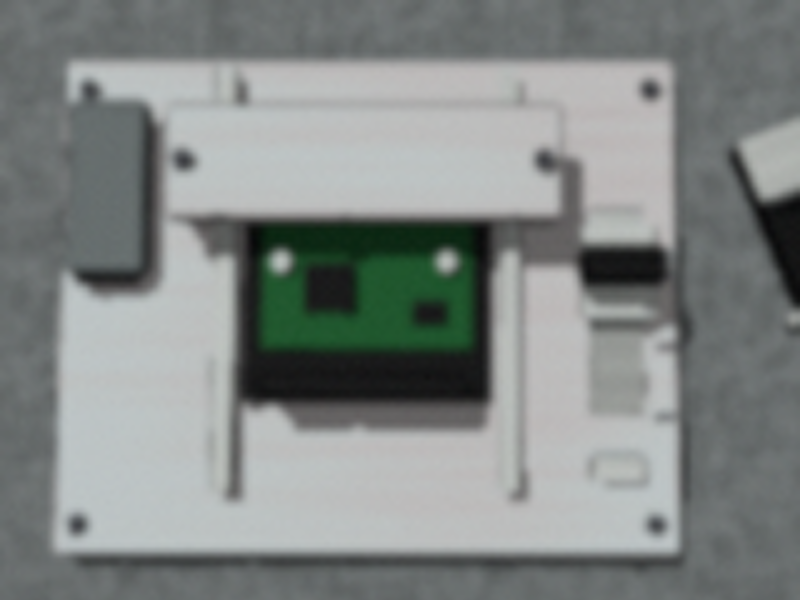

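View pics/topdiff.png

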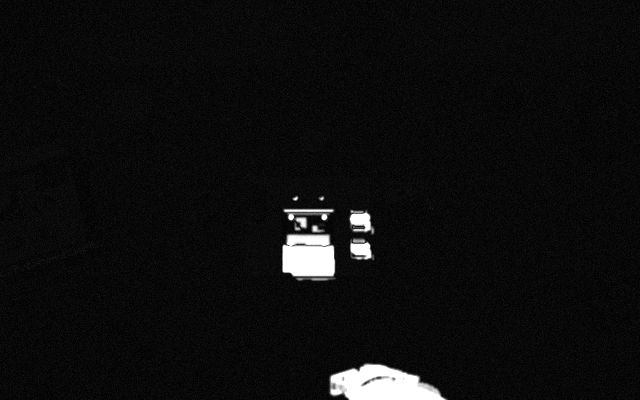

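View pics/scene4.png

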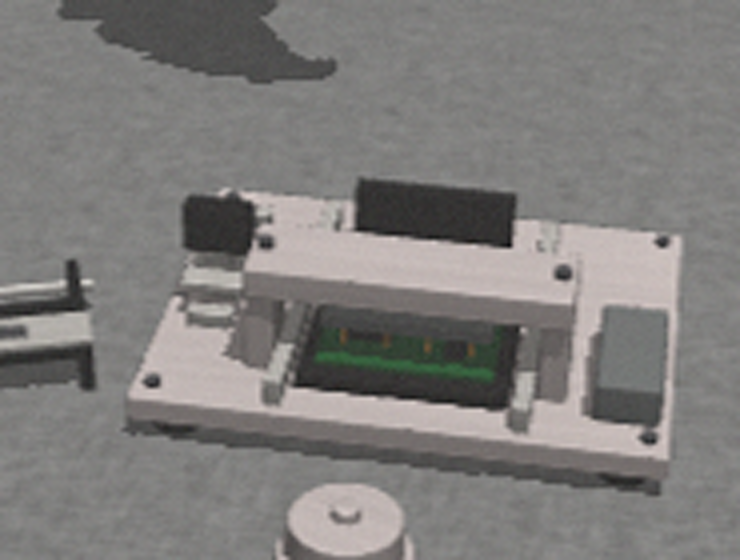

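The lever moved 147 crop pixels, about 56 mm, so it is at its far stop. The bridge's two probe heads have sunk and a probe bar now shows under the bridge. The difference image shows no change apart from the carriage, the lever, the probes and the arm. Handing in.

```bash
python3 -c "
from rig import ctrl
print(ctrl.hand_in())"
```

```text
the job is handed in; nothing more can be done
None
```

The job is done and handed in at about 11 s: the carriage is fully in, and after it the lever went past its detent to the far stop. All pushing was with the closed fingertips.

- **Carriage:** it stopped where predicted, and the force stepped up to about 12 N there, so it is against its stop. In the picture its near face is at jig x ≈ -40 mm, which is 60 mm of travel.
- **Lever:** it snapped over both crests, with at most about 9 N along the push direction in the readings. A light touch then met it at about 56 mm of travel, and the top picture shows the same. The probe heads on the bridge have dropped, so the probes are engaged.
- **Surroundings:** comparing the first and last top pictures, the jig, frame, drum and dropper have not moved. The arm was clear of everything when I handed in.

No check failed or disagreed.

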